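Show the tin's mark to the bench camera through the mirror

TASK

Turn the small marked tin where it stands until its mark faces the mirror of the inspection stand, and let go of it. Then swing the mirror (the tab on its top is there to grip) until the camera, looking into the mirror, sees the mark in the middle of its view (so that the brass needle points straight at the mark). The mirror is sprung and would swing back: finish while still holding it at that angle, and leave the other things on the bench alone.

Things in the scene. Friction and masses are not known exactly. Their poses are not given: they have to be found in the camera images.
- tin_center (a point): Centre, half-way up (47 mm above its underside), of the small upright tin, loose, about 0.3 kg: bare metal cylinder 60 mm in diameter, 94 mm high with its white lid; it is slimmer than the other tin and the jar. z is up, x points out through the mark. Facing the mirror means that this x axis points at the mirror's pivot.
- mark (a point): The mark: a 20 mm square label with a dark diamond on the tin's side, its middle 32 mm from the tin's axis and 52 mm above its underside. A small tab of the lid, 12 mm wide, sticks out 8 mm from the rim (90 to 93 mm up) directly above the mark, so the mark's side is seen from above; do not grip over the tab.
- mirror_face (a point): Middle of the mirror's face, exactly on its upright pivot axis, 74 mm above the bench; x points straight out of the glass (its normal), z up. The glass is 60 mm wide, 58 mm high, in a black frame 68 x 66 mm that ends 107 mm above the bench; it stands on a 30 mm post on a round 90 mm foot fixed to the bench.
- tab (a point): Middle of the grip tab on top of the mirror, on the pivot axis, 142 mm above the bench: a flat upright metal plate, 30 mm wide (along y of this frame, the mirror's width), 10 mm thick (along x, the mirror's normal), from 119 to 162 mm above the bench. It turns with the mirror; pinch it across its thickness from above.
- mirror (a joint): Angle of the mirror about its upright pivot, rad, 0 to 1.25, growing counter-clockwise seen from above. At 0 (its stop, where it rests) the mirror looks straight at the camera; a spring drives it back to 0 with about 0.05 N m at 0 and 0.13 N m at 1.0.
- lens (a point): Front of the lens of the camera, 75 mm above the bench, fixed on the same stand 152 mm from the mirror's pivot, looking at the pivot; the camera, its top 97 mm above the bench, reaches to 235 mm from the pivot. The stand never moves. The mark is seen when the mirror's normal halves the horizontal angle between the direction from the pivot to the lens and that from the pivot to the mark.
- sight (a point): Pivot of the thin brass needle (66 mm long, below the mirror, 18 mm above the bench), on the mirror's pivot axis. The needle is geared to turn twice as far as the mirror, so that its x axis (the way it points) is always the line along which the camera looks after the mirror.
- big_tin_center (a point): Centre of a big filler tin, 96 mm in diameter, 85 mm high; leave alone.
- jar_center (a point): Centre of a jar, 70 mm in diameter, 100 mm high; leave alone.
- book_center (a point): Centre of a thick book lying flat, 150 x 200 x 35 mm; leave alone.
- scraper_grip (a point): Grip of a flat scraper lying on the bench, about 200 mm long; leave alone.
Mind the look-alikes: they are no part of the job. What is shaped like the part that bears tin_center but blue is not meant.

How it is judged:
On the way, in this order (a step that is already met when the one before it is completed fails the run):
1. the small tin stands with its mark facing the mirror and has been let go (x of mirror_face in the frame of tin_center above 0.08 m and y of mirror_face in the frame of tin_center between -0.05 and 0.05 m and angle between tin_center's own z axis and vertical below 0.1 rad and height (world z) of tin_center between 0.039 and 0.055 m and contact force between tin and the fingers below 0.3 N and linear speed of tin below 0.02 m/s), for 0.2 s.
2. the mirror, held by the fingers, shows the mark to the camera (x of mark in the frame of sight above 0.06 m and y of mark in the frame of sight between -0.017 and 0.017 m and value of joint mirror above 0.25 rad and contact force between mirror and the fingers above 0.5 N and velocity of joint mirror between -0.1 and 0.1 rad/s), for 0.2 s.
At the end, for the whole second after the job is handed in: The small tin stands upright, untouched, within 40 mm of its first place, the pivot within 50 mm of the line straight out of its mark; the gripper holds the mirror still (0.5 N or more) where the camera's reflected line of sight passes within 17 mm, sideways, of the mark's middle (all of step 1 and all of step 2 and distance of tin_center from where it was at the start of the episode below 0.04 m); the arm keeps its last pose, push and grip.
It fails at once if the small tin is tipped over (angle between tin_center's own z axis and vertical above 0.4 rad).
It fails at once if the big tin is disturbed (distance of big_tin_center from where it was at the start of the episode above 0.025 m).
It fails at once if the jar is disturbed (distance of jar_center from where it was at the start of the episode above 0.025 m).
It fails at once if the book is disturbed (distance of book_center from where it was at the start of the episode above 0.025 m).
It fails at once if the scraper is disturbed (distance of scraper_grip from where it was at the start of the episode above 0.025 m).
It also fails if it takes over 45 s, if anything falls off the work surface, if the arm or the gripper's body presses on something with over 40 N, if the wrist force passes 120 N, or if a joint passes its speed limit or range.

ROBOT

A 7-joint arm with a two-finger parallel gripper is mounted at the origin on the work surface. World frame = base frame: x ahead of the robot, y to its left, z up, the work surface at z = 0. Lengths are in m, angles in rad, forces in N, time in s.
With the tool pointing down it reaches from about 0.35 to 0.9 m from the base axis. Payload 8.1 kg.
Tool frame: the origin (TCP) lies midway between the tips of the shut fingers; the grasp point (between the pads) lies 19 mm behind it; z points along the fingers, y is the direction in which the jaws open and shut (so a half turn about z gives the same grasp; the last joint's range is limited). The gripper opens to 92 mm and grips with 3 to 60 N. Pads are 19 mm wide; open, the fingers measure 130 mm over their backs; the gripper's body (75 mm by 190 mm) begins 47 mm behind the grasp point.
Start: joints at [-1.205, 0.434, 0.025, 1.573, -0.012, 1.134, -0.075], TCP at [0.282, 0.558, 0.227] pointing down, gripper open.
Joint ranges: [-2.62, 2.62], [-0.44, 2.09], [-1.27, 1.32], [0.08, 2.57], [-1.32, 4.46], [0.12, 2], [-2.74, 2.74]. Speed limits (rad/s): [2.22, 2.22, 3.01, 3.01, 3.14, 3.14, 3.14].

INTERFACE

Orientations are given as a rotation vector (axis times angle).
In Python, from cell import arm gives the robot as it stands. The module is installed in compiled form; this text tells all that it offers.
- The arm moves only by the tool jog_arm, never from a script. Its argument "increments" is a list of rows, each an object with "slide": the shift along the tool's x, y, z in mm, a list of three; "roll": the turn about the tool's z in rad; "gripper": the opening, from 0 (shut) to 1 (fully open). In form: [{"slide": [x, y, z], "roll": roll, "gripper": gripper}, ...]. A call has exactly 10 rows; each row is the pose to reach, as a shift and turn from the pose commanded when the call began, along the tool's axes at that moment; what a row does not reach only later rows make up. A row lasts 1/12 s, in which the tool goes at most 41.7 mm and 7.16 degrees, less where a joint would pass 70% of its speed; a pose out of reach is approached as far as the arm can. A call with a gripper value outside its range is refused whole. The fingers move at their own pace and stop on an object; "newtons" is the grip in N (left out, the last holds). Time passes only in rows, so rows that repeat a pose let the fingers close, or fill a call up. It gives the time, the measured TCP pose, the force and the opening at its end, in the units of the state.
- arm.observe(): the state, without advancing time (a new reading comes with each control period).
- arm.get_image(name): name is "scene" or "top" or "wrist"; returns a dict with "frame" (480x640x3 uint8, blue, green, red), "depth" (480x640 float32, m along the optical axis (not along the pixel's ray), 0 where there is no reading), "intrinsics" (3x3 intrinsics, pixels), "R" (3x3) and "t" (3): a world point X has camera coordinates R X + t; the wrist camera has in their place "hand_eye" (4x4, takes a point from camera to tool coordinates, whose origin is the TCP and whose axes are the flange's). Camera axes: x right, y down, z forward; pixel columns grow to the right and rows downward; lengths in m; the calibration is good to about 2 mm. The wrist camera is an equidistant fisheye: a pixel r from the principal point sees the ray r / f radians off the axis. A picture is of the moment at which its call begins: read the wrist's pose just before it.
- arm.sign_off(): hands the job in, once; it reports no verdict.
The state is a dict: "clock": time; "joints": joint angles; "dq": joint speeds; "joint_efforts": joint torques, N m; "position": TCP position; "ee_rot": TCP orientation; "force": force on the tool from outside, world axes, zero at the start; "ft_torque": the same for the moment, N m; "width": opening from 0.0 (shut) to 1.0 (fully open).
Only numpy, scipy, OpenCV 4.12 (cv2) and the standard library are available. Lean on these libraries where they do the work, as an engineer would, in place of code of your own. Each camera call takes 0.05 s, during which the arm holds its last target.

## Working session

There is one attempt and no reset: what is moved stays moved. The work goes in short steps, Python scripts to look and compute and a tool call to move; the robot and the scene stay as the last step left them, time stands still between calls to the robot, and variables do not carry over. Pictures are saved under pics/ and viewed, and the job is handed in when it is done.

Besides the shell and the picture viewer there is one more tool, called after ">>>" as name([rows], argument=value, ...), one row to a line, values as JSON. jog_arm: Moves the arm, as the interface text tells. Its arguments: {"type":"object","properties":{"increments":{"type":"array"},"newtons":{"type":"number"}},"required":["increments"]}

```bash
mkdir -p pics; cat > h.py <<'E'
import numpy as np, cv2
from cell import arm
from scipy.spatial.transform import Rotation as Rn
def px2plane(im,u,v,z):
    K=im["intrinsics"];R=np.array(im["R"]);t=np.array(im["t"])
    d=R.T@np.linalg.inv(K)@np.array([u,v,1.]);c=-R.T@t
    return c+d*(z-c[2])/d[2]
def cloud(im):
    K=np.array(im["intrinsics"]);R=np.array(im["R"]);t=np.array(im["t"]);D=im["depth"]
    v,u=np.mgrid[:480,:640]
    P=np.stack([(u-K[0,2])/K[0,0]*D,(v-K[1,2])/K[1,1]*D,D],-1)
    return (P-t)@R
def proj(im,X):
    c=np.array(im["R"])@np.array(X)+np.array(im["t"]);p=np.array(im["intrinsics"])@c;return p[:2]/p[2]
E
python3 - <<'E'
from h import *
import pickle
s=arm.observe();print(s)
for n in("scene","top"):
    im=arm.get_image(n);cv2.imwrite(f"pics/{n}0.png",im["frame"]);pickle.dump(im,open(n+"0.pkl","wb"));print(n,-np.array(im["R"]).T@im["t"])
E
```

```text
{'clock': 0.0, 'joints': array([-1.20458596,  0.43518929,  0.02500595,  1.57406384, -0.01157929,
        1.13400125, -0.07511934]), 'dq': array([ 1.46897375e-03, -1.16470329e-05,  3.72318822e-04, -9.69010360e-05,
        1.29003002e-03,  3.67215873e-04, -4.08091520e-04]), 'joint_efforts': array([-7.37072914e-04, -6.67850089e+01,  9.84572768e-01, -3.14469516e+01,
       -6.04530377e-02,  4.23865614e-02,  1.94753261e-04]), 'position': array([0.28224141, 0.55709007, 0.22597916]), 'ee_rot': array([-7.29805202e-01, -3.05545777e+00,  2.36535438e-03]), 'force': array([ 0.45356292, -0.67431724, -0.43932651]), 'ft_torque': array([ 0.00971088, -0.01813349, -0.00579081]), 'width': 1.0011003502608646}
scene [1.16043393 0.21656686 0.91724222]
top [ 0.32870619 -0.01035784  1.21476362]
```

View pics/scene0.png

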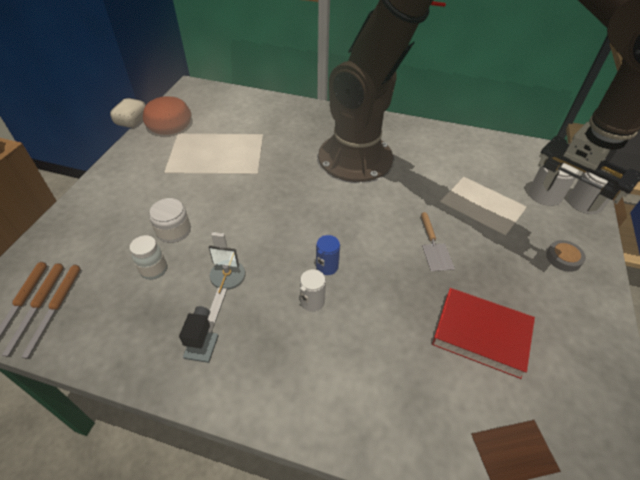

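View pics/top0.png

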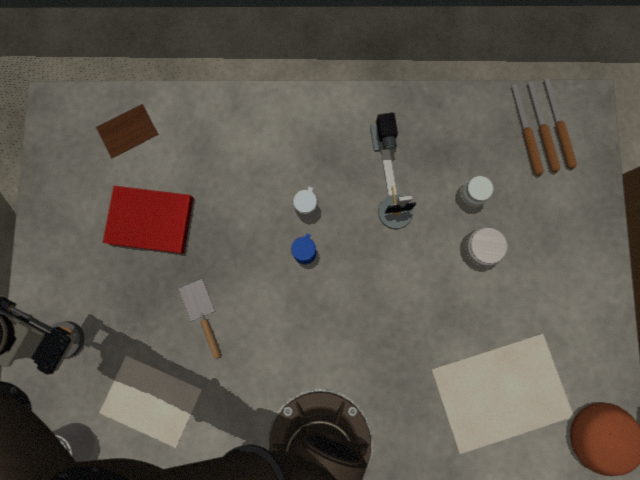

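Candidates for the tin in the top view are:
- (305,202): slim white-lidded tin with a tab
- (304,249): blue twin, excluded by the task text
- (480,188): jar
- (487,245): big tin

I choose (305,202) and check it in a close crop.

```bash
python3 - <<'E'
from h import *
import pickle
T=pickle.load(open("top0.pkl","rb"));S=pickle.load(open("scene0.pkl","rb"))
a=cv2.resize(T["frame"][100:270,270:440],(600,600),interpolation=cv2.INTER_CUBIC)
cv2.imwrite("pics/ctop.png",a)
cv2.imwrite("pics/cscene.png",cv2.resize(S["frame"][220:370,170:350],(720,600),interpolation=cv2.INTER_CUBIC))
for n,u,v,z in[("tin",305,202,.094),("blue",304,249,.094),("jar",480,188,.1),("big",487,245,.085),("foot",396,212,.0),("cam",387,125,.097)]:
    print(n,px2plane(T,u,v,z))
C=cloud(T)
for (u,v) in[(305,202),(304,249),(480,188),(487,245),(387,125),(405,200)]: print(u,v,C[v,u])
E
```

```text
tin [0.58150081 0.03452737 0.094     ]
blue [0.46678153 0.03635505 0.094     ]
jar [ 0.61428023 -0.38863782  0.1       ]
big [ 0.47727925 -0.40373757  0.085     ]
foot [ 0.57570531 -0.19995773  0.        ]
cam [ 0.77533993 -0.16757162  0.097     ]
305 202 [0.58176928 0.03457504 0.09280974]
304 249 [0.4665566  0.03627896 0.09582574]
480 188 [ 0.61356113 -0.38768529  0.10280705]
487 245 [ 0.47723768 -0.40362749  0.08531613]
387 125 [ 0.77440393 -0.16724215  0.09934247]
405 200 [ 0.57142199 -0.1964318   0.15828782]
```

View pics/ctop.png

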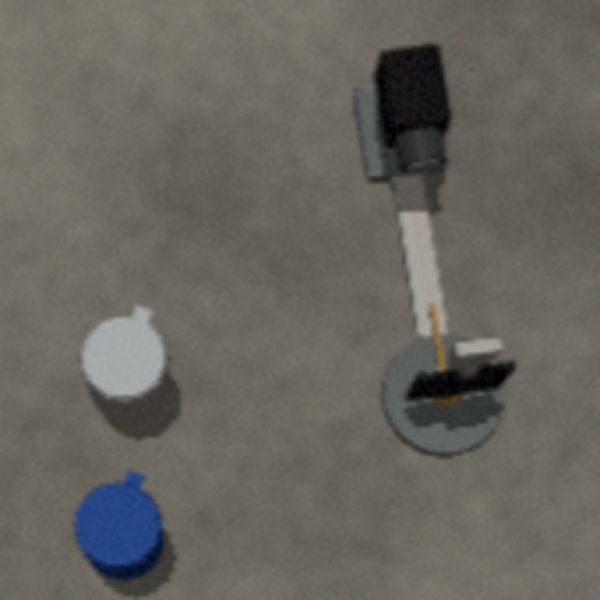

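View pics/cscene.png

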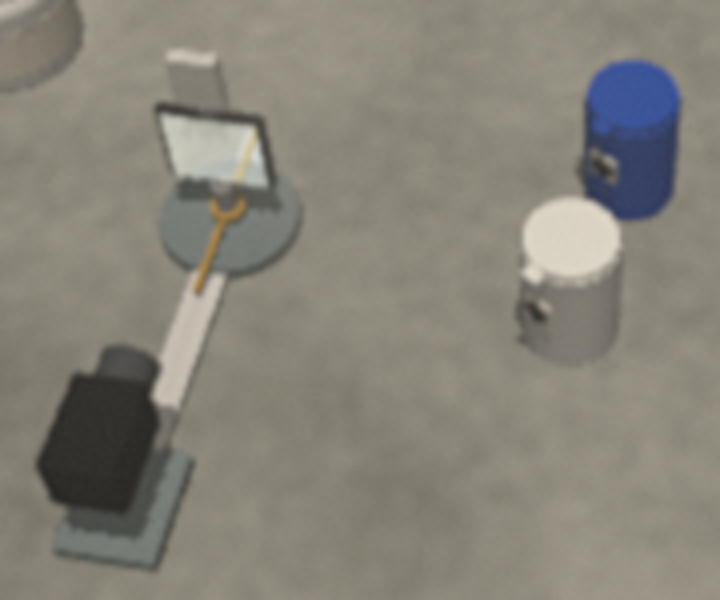

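```bash
cat > meas.py <<'E'
from h import *
def tin(T):
    C=cloud(T); m=(C[...,2]>.085)&(C[...,2]<.102)&(np.abs(C[...,0]-.58)<.06)&(np.abs(C[...,1]-.035)<.06)
    f=T["frame"].astype(int)
    gray=f.min(-1); 
    m2=np.zeros((480,640),bool); m2[175:225,285:330]=True
    m3=(m2&(gray>130)).astype(np.uint8)
    n,l,st,ce=cv2.connectedComponentsWithStats(m3);k=1+np.argmax(st[1:,4]);m3=(l==k).astype(np.uint8)
    body=cv2.morphologyEx(m3,cv2.MORPH_OPEN,cv2.getStructuringElement(cv2.MORPH_ELLIPSE,(11,11)))
    tab=((m3>0)&(cv2.dilate(body,np.ones((3,3),np.uint8))==0)).astype(np.uint8)
    c,_=cv2.findContours(body,cv2.RETR_EXTERNAL,cv2.CHAIN_APPROX_NONE)
    (u,v),r=cv2.minEnclosingCircle(max(c,key=len)); 
    mo=cv2.moments(body,True);u,v=mo["m10"]/mo["m00"],mo["m01"]/mo["m00"]
    X=px2plane(T,u,v,.094)
    n,l,st,ce=cv2.connectedComponentsWithStats(tab)
    k=1+np.argmax(st[1:,4]);Y=px2plane(T,*ce[k],.093)
    print("tin",u,v,r,X,"area",st[k,4],"diam",2*np.sqrt(mo["m00"]/np.pi)*np.linalg.norm(px2plane(T,u+1,v,.094)-X),"tab",ce[k],Y,np.linalg.norm((Y-X)[:2]))
    d=(Y-X)[:2];return X,np.arctan2(d[1],d[0])
E
python3 - <<'E'
from meas import *
import pickle
T=pickle.load(open("top0.pkl","rb"));S=pickle.load(open("scene0.pkl","rb"))
X,a=tin(T);print("mark yaw",np.degrees(a))
C=cloud(T)
def box(zlo,zhi,c=(.575,-.2),r=.07):
    return (C[...,2]>zlo)&(C[...,2]<zhi)&(np.hypot(C[...,0]-c[0],C[...,1]-c[1])<r)
m=box(.145,.175);P=C[m];print("tab pts",len(P),P.mean(0),P.min(0),P.max(0),np.argwhere(m).mean(0))
m=box(.09,.115);P=C[m];print("frame",len(P),P.mean(0)); u,s,vt=np.linalg.svd(P[:,:2]-P[:,:2].mean(0));print(vt[0],np.degrees(np.arctan2(vt[0][1],vt[0][0])))
m=box(.085,.11,(.775,-.167));P=C[m];print("cam",len(P),P.mean(0));u,s,vt=np.linalg.svd(P[:,:2]-P[:,:2].mean(0));print(vt[0])
f=T["frame"].astype(int)
# white bar, tab, needle
hsv=cv2.cvtColor(T["frame"],cv2.COLOR_BGR2HSV)
w=(f.min(-1)>120)&(np.mgrid[:480,:640][1]>370)&(np.mgrid[:480,:640][1]<430)&(np.mgrid[:480,:640][0]<230)&(np.mgrid[:480,:640][0]>100)
n,l,st,ce=cv2.connectedComponentsWithStats(w.astype(np.uint8))
for k in range(1,n):
    if st[k,4]>10:
        q=np.argwhere(l==k)[:,::-1].astype(np.float32);print("white",st[k],ce[k],px2plane(T,*ce[k],.162),px2plane(T,*ce[k],.01),cv2.minAreaRect(q))
y=(hsv[...,0]>10)&(hsv[...,0]<28)&(hsv[...,1]>110)&(np.mgrid[:480,:640][1]>370)&(np.mgrid[:480,:640][1]<430)&(np.mgrid[:480,:640][0]<230)&(np.mgrid[:480,:640][0]>170)
q=np.argwhere(y)[:,::-1];print("brass",len(q));
for p in q: print(p,px2plane(T,*p,.018)[:2].round(4))
# foot: hue
roi=hsv[195:232,375:417];print(hsv[222,396],hsv[240,396],f[222,396],f[240,396])
E
```

```text
tin 304.5062344139651 200.37406483790522 11.560371398925781 [0.58553099 0.03574432 0.094     ] area 9 diam 0.05478843007007453 tab [310.22222222 187.66666667] [0.61740051 0.02201829 0.093     ] 0.03469970801995314
mark yaw -23.301281786407774
tab pts 76 [ 0.57481078 -0.19529549  0.15875421] [ 0.56910699 -0.21052572  0.14520576] [ 0.58232481 -0.18055541  0.16534739] [198.5 404.5]
frame 98 [ 0.57058931 -0.19612623  0.10319973]
[ 0.13436473 -0.99093195] -82.27811315473595
cam 521 [ 0.76962265 -0.16790798  0.09462811]
[-0.99053262 -0.13727755]
white [383 160  14  35 271] [389.2398524  176.10701107] [ 0.62663963 -0.16109588  0.162     ] [ 0.66965583 -0.18285973  0.01      ] ((389.6486511230469, 176.8918914794922), (35.51017761230469, 8.548746109008789), 80.53767395019531)
white [399 196  13   5  46] [405.13043478 197.67391304] [ 0.5759863  -0.19621344  0.162     ] [ 0.61168907 -0.22304762  0.01      ] ((405.0846862792969, 197.6769561767578), (3.5970072746276855, 12.155404090881348), 82.87498474121094)
brass 40
[392 188] [ 0.6356 -0.1882]
[392 189] [ 0.6329 -0.1882]
[393 191] [ 0.6276 -0.1
[... 396 characters left out ...]

[395 202] [ 0.5984 -0.1952]
[395 203] [ 0.5957 -0.1951]
[406 205] [ 0.5904 -0.2234]
[410 207] [ 0.5852 -0.2336]
[408 208] [ 0.5825 -0.2283]
[404 209] [ 0.5799 -0.218 ]
[399 211] [ 0.5747 -0.2049]
[393 212] [ 0.5721 -0.1894]
[394 212] [ 0.5721 -0.192 ]
[395 212] [ 0.572  -0.1946]
[398 212] [ 0.572  -0.2023]
[399 212] [ 0.572  -0.2049]
[393 213] [ 0.5694 -0.1894]
[394 213] [ 0.5694 -0.1919]
[395 213] [ 0.5694 -0.1945]
[396 213] [ 0.5694 -0.1971]
[397 213] [ 0.5694 -0.1997]
[398 213] [ 0.5694 -0.2022]
[399 213] [ 0.5694 -0.2048]
[394 214] [ 0.5668 -0.1919]
[395 214] [ 0.5668 -0.1945]
[396 214] [ 0.5668 -0.197 ]
[397 214] [ 0.5668 -0.1996]
[ 73  18 101] [ 24  24 107] [ 97 101  94] [ 97 105 107]
```

```bash
cat >> h.py <<'E'
def state(v=True):
    s=arm.observe();R=Rn.from_rotvec(s["ee_rot"]).as_matrix()
    if v: print("t%.2f"%s["clock"],"pos",s["position"].round(4),"x",R[:,0].round(3),"y",R[:,1].round(3),"yawy %.1f"%np.degrees(np.arctan2(R[1,1],R[0,1])),"tilt",R[:,2].round(3),"q",s["joints"].round(2),"F",s["force"].round(2),"w %.3f"%s["width"])
    return s,R
def plan(target,jaw):
    s,R=state(); d=R.T@(np.array(target)-s["position"])*1000
    # roll about tool z (down): + roll => yaw decreases
    y=np.arctan2(R[1,1],R[0,1]); dy=(np.radians(jaw)-y); dy=(dy+np.pi/2)%np.pi-np.pi/2
    print("slide",d.round(1),"roll %.3f"%(dy*np.sign(R[2,2])),"alt %.3f"%((dy-np.sign(dy)*np.pi)*np.sign(R[2,2])))
E
python3 - <<'E'
from h import *
plan([.582,.035,.2],60)
E
```

```text
t0.10 pos [0.2822 0.5571 0.226 ] x [-0.892  0.452 -0.   ] y [ 0.452  0.892 -0.001] yawy 63.1 tilt [-0.    -0.001 -1.   ] q [-1.2   0.44  0.02  1.57 -0.01  1.13 -0.08] F [-0.11  0.17 -0.57] w 1.002
slide [-503.4 -330.3   26.6] roll 0.055 alt -3.087
```

>>> jog_arm([
  {"slide":[-36,-24,0],"roll":0,"gripper":1},
  {"slide":[-72,-48,0],"roll":0,"gripper":1},
  {"slide":[-106,-70,0],"roll":0,"gripper":1},
  {"slide":[-140,-92,0],"roll":0,"gripper":1},
  {"slide":[-174,-114,0],"roll":0,"gripper":1},
  {"slide":[-208,-136,0],"roll":0,"gripper":1},
  {"slide":[-242,-158,0],"roll":0,"gripper":1},
  {"slide":[-276,-181,0],"roll":0,"gripper":1},
  {"slide":[-310,-203,0],"roll":0,"gripper":1},
  {"slide":[-340,-223,0],"roll":0,"gripper":1},
], newtons=15)

```text
clock: 0.93
position: [0.4857, 0.2022, 0.2266]
ee_rot: [0.731, 3.055, -0.001]
force: [0.3, -0.3, -0.2]
width: 1.0
```

```bash
python3 - <<'E'
from h import *
plan([.582,.035,.2],63)
E
```

```text
t0.93 pos [0.4857 0.2022 0.2266] x [-0.892  0.453 -0.   ] y [ 0.453  0.892 -0.   ] yawy 63.1 tilt [-0. -0. -1.] q [-0.63  0.27  0.17  1.82 -0.05  1.05  0.66] F [ 0.26 -0.28 -0.23] w 1.000
slide [-161.5 -105.5   26.7] roll 0.001 alt -3.140
```

>>> jog_arm([
  {"slide":[-34,-22,0],"roll":0,"gripper":1},
  {"slide":[-68,-44,0],"roll":0,"gripper":1},
  {"slide":[-100,-65,0],"roll":0,"gripper":1},
  {"slide":[-125,-82,0],"roll":0,"gripper":1},
  {"slide":[-145,-95,10],"roll":0,"gripper":1},
  {"slide":[-155,-102,10],"roll":0,"gripper":1},
  {"slide":[-160,-105,10],"roll":0,"gripper":1},
  {"slide":[-160,-105,10],"roll":0,"gripper":1},
  {"slide":[-160,-105,10],"roll":0,"gripper":1},
  {"slide":[-160,-105,10],"roll":0,"gripper":1},
])

```text
clock: 1.77
position: [0.5798, 0.0411, 0.217]
ee_rot: [-0.726, -3.056, -0.002]
force: [0.4, 0.8, 0.2]
width: 0.998
```

```bash
python3 - <<'E'
from h import *
import pickle
plan([.582,.035,.05],63)
im=arm.get_image("wrist");cv2.imwrite("pics/w1.png",im["frame"]);pickle.dump(im,open("w1.pkl","wb"));print(im["hand_eye"],im["intrinsics"])
E
```

```text
t1.77 pos [0.5798 0.0411 0.217 ] x [-0.893  0.45   0.001] y [0.45  0.893 0.001] yawy 63.3 tilt [-0.     0.001 -1.   ] q [-0.34  0.37  0.24  1.71 -0.1   1.07  1.04] F [0.42 0.84 0.16] w 0.998
slide [ -4.9  -4.6 167. ] roll 0.005 alt -3.137
[[ 7.58919178e-04 -9.65743528e-01 -2.59497327e-01  7.00015377e-02]
 [ 9.99999520e-01  5.72006338e-04  7.95797773e-04 -6.34518379e-04]
 [-6.20102433e-04 -2.59497806e-01  9.65743498e-01 -1.58474053e-01]
 [ 0.00000000e+00  0.00000000e+00  0.00000000e+00  1.00000000e+00]] [[371.64829954   0.         324.26212005]
 [  0.         371.64829954 239.32671942]
 [  0.           0.           1.        ]]
```

View pics/w1.png

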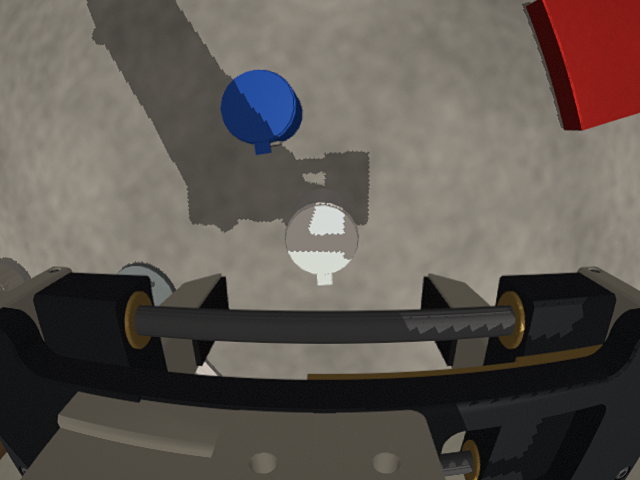

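```bash
cat >> h.py <<'E'
def wray(im,u,v,s,z):
    K=im["intrinsics"];H=im["hand_eye"];d=np.array([u-K[0,2],v-K[1,2]]);r=np.linalg.norm(d);th=r/K[0,0]
    ray=np.r_[d/max(r,1e-9)*np.sin(th),np.cos(th)]
    R=Rn.from_rotvec(s["ee_rot"]).as_matrix();o=R@H[:3,3]+s["position"];w=R@H[:3,:3]@ray
    return o+w*(z-o[2])/w[2]
E
python3 - <<'E'
from h import *
import pickle
im=pickle.load(open("w1.pkl","rb"));s,R=state()
edge=[wray(im,u,v,s,.094) for u,v in((285,239),(359,239),(322,203),(322,275))];print(np.round(edge,4))
c=wray(im,322,239,s,.094);t=wray(im,324.5,280,s,.093);d=t-c;print(c,t,np.linalg.norm(d),np.degrees(np.arctan2(d[1],d[0])))
# foot ellipse
E
python3 -c "
import cv2;i=cv2.imread('pics/w1.png');cv2.imwrite('pics/w1c.png',cv2.resize(i[190:300,260:380],(720,660))[:600])"
```

```text
t1.82 pos [0.5798 0.0411 0.217 ] x [-0.893  0.45   0.   ] y [0.45  0.893 0.001] yawy 63.3 tilt [ 0.     0.001 -1.   ] q [-0.34  0.37  0.24  1.71 -0.1   1.07  1.04] F [-0.25  0.73  0.6 ] w 1.001
[[0.5705 0.0108 0.094 ]
 [0.5967 0.0628 0.094 ]
 [0.5581 0.0497 0.094 ]
 [0.6105 0.0233 0.094 ]]
[0.58361193 0.03683632 0.094     ] [0.61561239 0.02296678 0.093     ] 0.03489116947454465 -23.432732712760586
```

View pics/w1c.png

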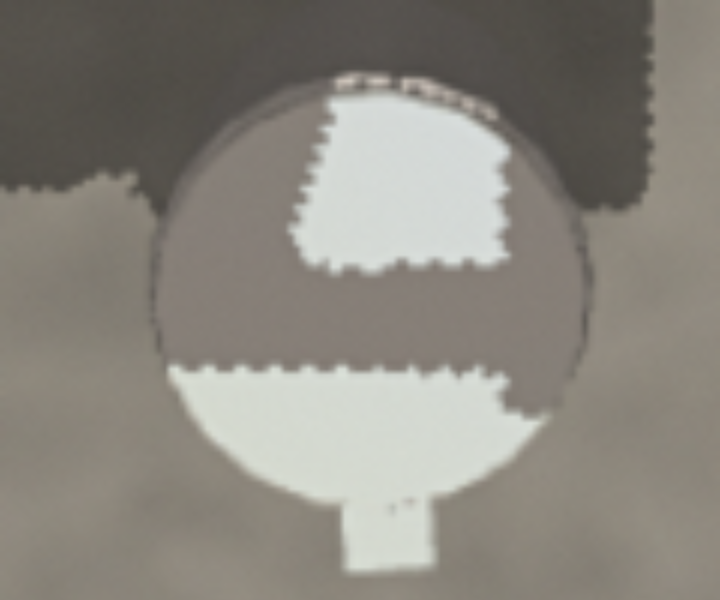

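>>> jog_arm([
  {"slide":[-5,-4,20],"roll":0,"gripper":1},
  {"slide":[-5,-4,50],"roll":0,"gripper":1},
  {"slide":[-5,-4,80],"roll":0,"gripper":1},
  {"slide":[-5,-4,100],"roll":0,"gripper":1},
  {"slide":[-5,-4,100],"roll":0,"gripper":1},
  {"slide":[-5,-4,100],"roll":0,"gripper":1},
  {"slide":[-5,-4,100],"roll":0,"gripper":1},
  {"slide":[-5,-4,100],"roll":0,"gripper":1},
  {"slide":[-5,-4,100],"roll":0,"gripper":1},
  {"slide":[-5,-4,100],"roll":0,"gripper":1},
])

```text
clock: 2.65
position: [0.5836, 0.0334, 0.1179]
ee_rot: [0.729, 3.054, 0.001]
force: [0.3, 0.2, -0.4]
width: 1.001
```

```bash
python3 - <<'E'
from h import *
plan([.583,.0357,.05],63)
E
```

```text
t2.65 pos [0.5836 0.0334 0.1179] x [-0.892  0.452 -0.002] y [0.452 0.892 0.001] yawy 63.1 tilt [ 0.002  0.    -1.   ] q [-0.31  0.48  0.22  1.82 -0.14  0.86  1.08] F [ 0.26  0.16 -0.4 ] w 1.001
slide [ 1.7  1.7 67.9] roll 0.002 alt -3.139
```

>>> jog_arm([
  {"slide":[2,2,20],"roll":0,"gripper":1},
  {"slide":[2,2,40],"roll":0,"gripper":1},
  {"slide":[2,2,60],"roll":0,"gripper":1},
  {"slide":[2,2,68],"roll":0,"gripper":1},
  {"slide":[2,2,68],"roll":0,"gripper":1},
  {"slide":[2,2,68],"roll":0,"gripper":0.8},
  {"slide":[2,2,68],"roll":0,"gripper":0.7},
  {"slide":[2,2,68],"roll":0,"gripper":0.6},
  {"slide":[2,2,68],"roll":0,"gripper":0.55},
  {"slide":[2,2,68],"roll":0,"gripper":0.55},
], newtons=10)

```text
clock: 3.48
position: [0.5825, 0.0359, 0.0495]
ee_rot: [0.73, 3.055, 0.001]
force: [-0.6, -0.3, -1.2]
width: 0.688
```

```bash
python3 - <<'E'
from h import *
plan([.583,.0357,.05],63)
E
```

```text
t3.48 pos [0.5825 0.0359 0.0495] x [-0.892  0.452 -0.001] y [0.452 0.892 0.001] yawy 63.1 tilt [ 0.001  0.    -1.   ] q [-0.29  0.57  0.2   1.87 -0.16  0.71  1.1 ] F [-0.6  -0.25 -1.17] w 0.688
slide [-0.6  0.  -0.5] roll 0.002 alt -3.139
```

>>> jog_arm([
  {"slide":[0,0,0],"roll":0,"gripper":0.5},
  {"slide":[0,0,0],"roll":0,"gripper":0.5},
  {"slide":[0,0,0],"roll":0,"gripper":0.5},
  {"slide":[0,0,0],"roll":0.1,"gripper":0.5},
  {"slide":[0,0,0],"roll":0.2,"gripper":0.5},
  {"slide":[0,0,0],"roll":0.3,"gripper":0.5},
  {"slide":[0,0,0],"roll":0.4,"gripper":0.5},
  {"slide":[0,0,0],"roll":0.5,"gripper":0.5},
  {"slide":[0,0,0],"roll":0.6,"gripper":0.5},
  {"slide":[0,0,0],"roll":0.7,"gripper":0.5},
], newtons=15)

```text
clock: 4.32
position: [0.5823, 0.0343, 0.0494]
ee_rot: [1.74, 2.614, -0.001]
force: [-1.8, -4.6, 7.0]
width: 0.652
```

>>> jog_arm([
  {"slide":[0,0,0],"roll":0.1,"gripper":0.5},
  {"slide":[0,0,0],"roll":0.2,"gripper":0.5},
  {"slide":[0,0,0],"roll":0.3,"gripper":0.5},
  {"slide":[0,0,0],"roll":0.4,"gripper":0.5},
  {"slide":[0,0,0],"roll":0.46,"gripper":0.5},
  {"slide":[0,0,0],"roll":0.49,"gripper":0.5},
  {"slide":[0,0,0],"roll":0.5,"gripper":0.5},
  {"slide":[0,0,0],"roll":0.5,"gripper":0.5},
  {"slide":[0,0,0],"roll":0.5,"gripper":0.5},
  {"slide":[0,0,0],"roll":0.5,"gripper":0.5},
])

```text
clock: 5.15
position: [0.5819, 0.0349, 0.0493]
ee_rot: [2.328, 2.109, -0.001]
force: [-1.6, -2.2, 8.4]
width: 0.649
```

```bash
python3 - <<'E'
from h import *
plan([.583,.0357,.05],-5.5)
im=arm.get_image("wrist");cv2.imwrite("pics/w2.png",im["frame"])
im=arm.get_image("scene");cv2.imwrite("pics/s2.png",cv2.resize(im["frame"][190:370,150:390],(800,600)))
E
```

```text
t5.15 pos [0.5819 0.0349 0.0493] x [ 0.099  0.995 -0.001] y [ 0.995 -0.099  0.   ] yawy -5.7 tilt [-0.    -0.001 -1.   ] q [-0.52  0.62  0.53  1.89 -0.44  0.75  0.17] F [-1.59 -2.17  8.37] w 0.649
slide [ 1.   1.  -0.7] roll -0.003 alt 3.139
```

View pics/s2.png

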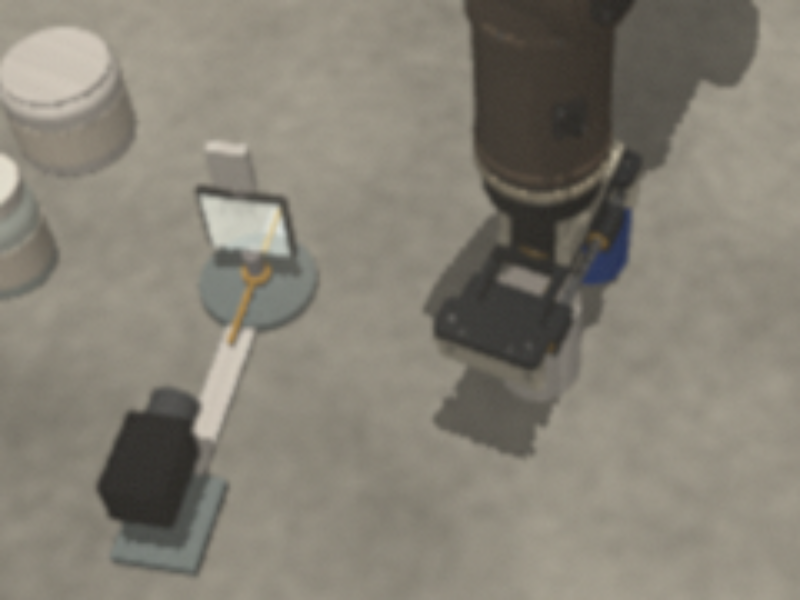

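View pics/w2.png

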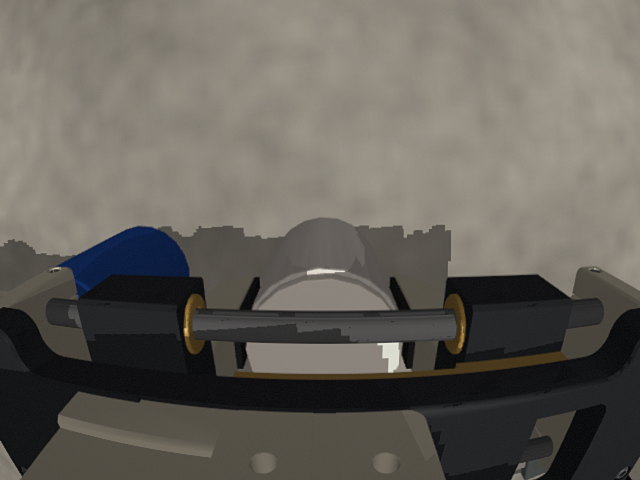

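The scene view shows the tin (lower right, about (550,370)) between the fingers and the mirror untouched. The wrist view shows the lid centred between the pads at (325,310). Now I open and rise.

>>> jog_arm([
  {"slide":[0,0,0],"roll":0,"gripper":0.8},
  {"slide":[0,0,0],"roll":0,"gripper":1},
  {"slide":[0,0,0],"roll":0,"gripper":1},
  {"slide":[0,0,0],"roll":0,"gripper":1},
  {"slide":[0,0,0],"roll":0,"gripper":1},
  {"slide":[0,0,-15],"roll":0,"gripper":1},
  {"slide":[0,0,-45],"roll":0,"gripper":1},
  {"slide":[0,0,-80],"roll":0,"gripper":1},
  {"slide":[0,0,-115],"roll":0,"gripper":1},
  {"slide":[0,0,-150],"roll":0,"gripper":1},
])

```text
clock: 6.08
position: [0.5816, 0.0357, 0.2002]
ee_rot: [-2.328, -2.109, 0.001]
force: [0.7, 0.1, -0.5]
width: 1.0
```

>>> jog_arm([
  {"slide":[0,0,-30],"roll":0,"gripper":1},
  {"slide":[-35,0,-30],"roll":0,"gripper":1},
  {"slide":[-70,0,-30],"roll":0,"gripper":1},
  {"slide":[-105,0,-30],"roll":0,"gripper":1},
  {"slide":[-130,0,-30],"roll":0,"gripper":1},
  {"slide":[-140,0,-30],"roll":0,"gripper":1},
  {"slide":[-140,0,-30],"roll":0,"gripper":1},
  {"slide":[-140,0,-30],"roll":0,"gripper":1},
  {"slide":[-140,0,-30],"roll":0,"gripper":1},
  {"slide":[-140,0,-30],"roll":0,"gripper":1},
])

```text
clock: 6.92
position: [0.5687, -0.1012, 0.2284]
ee_rot: [-2.324, -2.113, -0.0]
force: [-0.6, 0.5, 0.3]
width: 1.002
```

```bash
python3 - <<'E'
from h import *
import pickle
s,R=state()
im=arm.get_image("wrist");cv2.imwrite("pics/w3.png",im["frame"]);pickle.dump((im,s),open("w3.pkl","wb"))
im=arm.get_image("top");cv2.imwrite("pics/t3.png",cv2.resize(im["frame"][100:270,270:440],(600,600)));pickle.dump(im,open("t3.pkl","wb"))
im=arm.get_image("scene");cv2.imwrite("pics/s3.png",cv2.resize(im["frame"][190:370,150:390],(800,600)));pickle.dump(im,open("s3.pkl","wb"))
E
```

```text
t6.92 pos [ 0.5687 -0.1012  0.2284] x [0.095 0.995 0.001] y [ 0.995 -0.095 -0.   ] yawy -5.4 tilt [-0.     0.001 -1.   ] q [-0.41  0.4   0.69  1.73 -0.28  1.11  0.28] F [-0.57  0.48  0.3 ] w 1.002
```

View pics/w3.png

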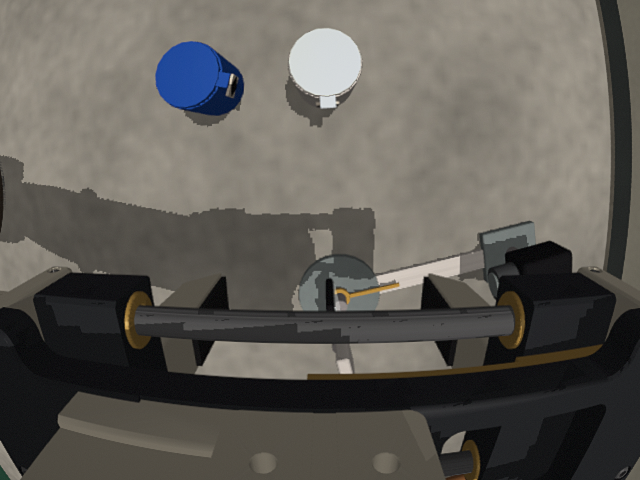

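View pics/t3.png

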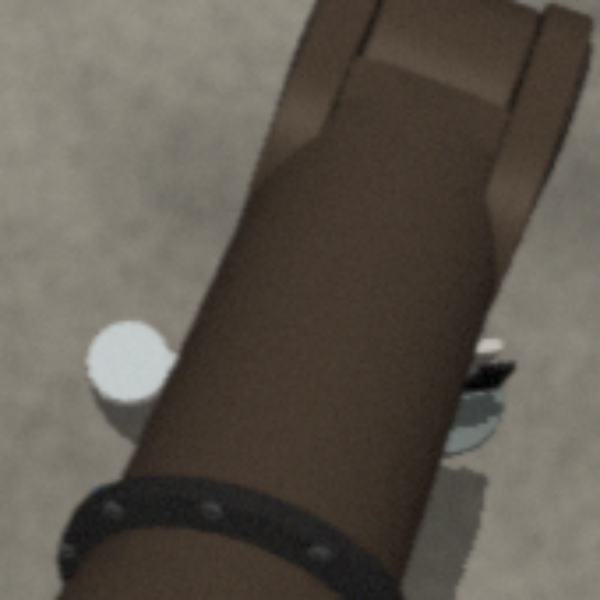

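View pics/s3.png

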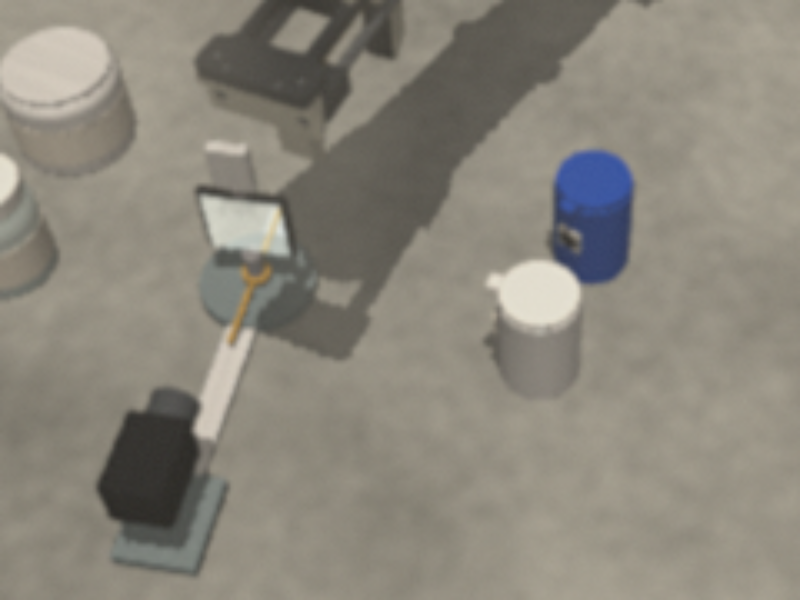

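The wrist view shows the tin free, with its lid at (325,63) and tab at (328,102) pointing at the stand, whose foot is at about (340,287). Now the numbers.

```bash
python3 - <<'E'
from h import *
import pickle
im,s=pickle.load(open("w3.pkl","rb"))
c=wray(im,325,63,s,.094);t=wray(im,328,102,s,.093);d=t-c;print(c,t,np.linalg.norm(d),np.degrees(np.arctan2(d[1],d[0])))
print("foot L,R,top",[wray(im,u,v,s,.006).round(4) for u,v in((299,290),(381,290),(340,255))])
print("needle tip/base",wray(im,398,285,s,.018),wray(im,342,294,s,.018))
print("mirror frame top ends",wray(im,330,279,s,.107),"tabtop?",wray(im,345,372,s,.162))
for p in ((.575,-.196),(.575,-.2)):
    m=c[:2]+.032*d[:2]/np.linalg.norm(d[:2]); v=np.array(p)-c[:2]; u=d[:2]/np.linalg.norm(d[:2])
    b=np.degrees(np.arctan2(*(m-p)[::-1]));print("pivot in tin x,y",v@u,u[0]*v[1]-u[1]*v[0],"mark bearing",b)
i=im["frame"];cv2.imwrite("pics/w3c.png",cv2.resize(i[230:390,280:480],(750,600)))
E
```

```text
[0.58123276 0.03073261 0.094     ] [ 0.58059148 -0.00081467  0.093     ] 0.03156963267207718 -91.16452565751304
foot L,R,top [array([ 0.5316, -0.1891,  0.006 ]), array([ 0.6226, -0.1981,  0.006 ]), array([ 0.5802, -0.1527,  0.006 ])]
needle tip/base [ 0.64002411 -0.1890336   0.018     ] [ 0.578653   -0.19313188  0.018     ]
mirror frame top ends [ 0.56913231 -0.14024609  0.107     ] tabtop? [ 0.57467483 -0.19317557  0.162     ]
pivot in tin x,y 0.22681244703224274 -0.0016234975137168171 mark bearing 88.35800278611632
pivot in tin x,y 0.23081162086512907 -0.0015422038832327055 mark bearing 88.39103351446603
```

View pics/w3c.png

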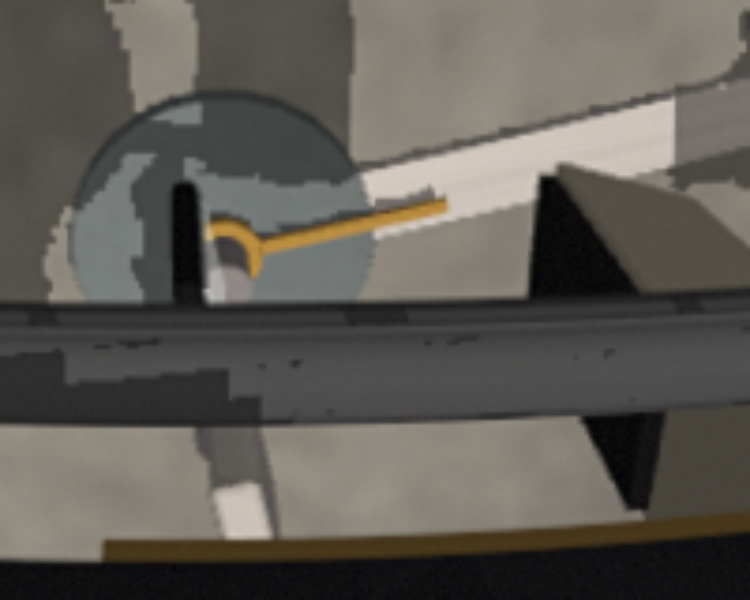

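```bash
python3 - <<'E'
from h import *
plan([.576,-.1965,.125],8)
E
```

```text
t7.07 pos [ 0.5685 -0.1021  0.2286] x [0.096 0.995 0.   ] y [ 0.995 -0.096 -0.   ] yawy -5.5 tilt [-0.  0. -1.] q [-0.41  0.4   0.69  1.73 -0.28  1.11  0.28] F [-0.5  -1.02  0.95] w 1.000
slide [-93.2  16.5 103.5] roll -0.236 alt 2.906
```

>>> jog_arm([
  {"slide":[-30,5,0],"roll":-0.1,"gripper":1},
  {"slide":[-60,10,0],"roll":-0.2,"gripper":1},
  {"slide":[-85,15,0],"roll":-0.236,"gripper":1},
  {"slide":[-93,16.5,0],"roll":-0.236,"gripper":1},
  {"slide":[-93,16.5,0],"roll":-0.236,"gripper":1},
  {"slide":[-93,16.5,0],"roll":-0.236,"gripper":1},
  {"slide":[-93,16.5,20],"roll":-0.236,"gripper":1},
  {"slide":[-93,16.5,40],"roll":-0.236,"gripper":1},
  {"slide":[-93,16.5,40],"roll":-0.236,"gripper":1},
  {"slide":[-93,16.5,40],"roll":-0.236,"gripper":1},
])

```text
clock: 7.9
position: [0.5754, -0.1953, 0.1881]
ee_rot: [-2.059, -2.369, 0.001]
force: [-0.2, 0.3, 1.1]
width: 1.002
```

```bash
python3 - <<'E'
from h import *
plan([.576,-.1965,.125],8)
im=arm.get_image("scene");cv2.imwrite("pics/s4.png",cv2.resize(im["frame"][160:340,130:370],(800,600)))
im=arm.get_image("wrist");cv2.imwrite("pics/w4.png",im["frame"])
E
```

```text
t7.90 pos [ 0.5754 -0.1953  0.1881] x [-0.139  0.99   0.002] y [ 0.99   0.139 -0.002] yawy 8.0 tilt [-0.002  0.001 -1.   ] q [-0.18  0.49  0.61  1.7  -0.31  1.06  0.68] F [-0.2   0.35  1.09] w 1.002
slide [-1.4  0.6 63.1] roll 0.000 alt -3.141
```

View pics/s4.png

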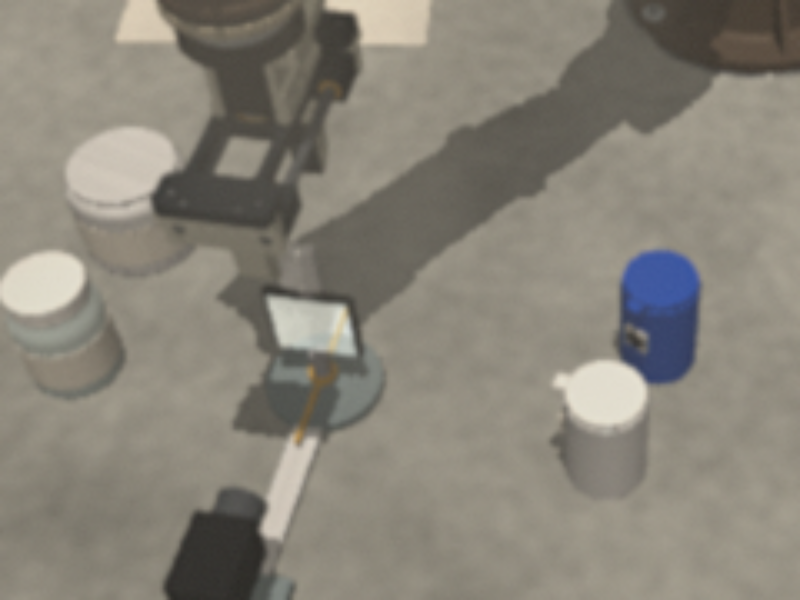

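View pics/w4.png

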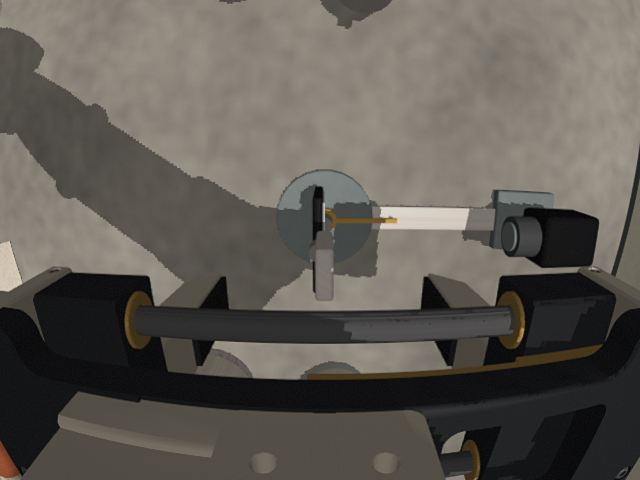

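The wrist view shows the tab top at (324,281), centred between the open fingers and square to the jaws. The needle lies along the bar towards the camera. Now I descend and pinch.

>>> jog_arm([
  {"slide":[-1.5,0.5,20],"roll":0,"gripper":1},
  {"slide":[-1.5,0.5,40],"roll":0,"gripper":0.8},
  {"slide":[-1.5,0.5,58],"roll":0,"gripper":0.6},
  {"slide":[-1.5,0.5,63],"roll":0,"gripper":0.4},
  {"slide":[-1.5,0.5,63],"roll":0,"gripper":0.3},
  {"slide":[-1.5,0.5,63],"roll":0,"gripper":0.2},
  {"slide":[-1.5,0.5,63],"roll":0,"gripper":0.1},
  {"slide":[-1.5,0.5,63],"roll":0,"gripper":0.0},
  {"slide":[-1.5,0.5,63],"roll":0,"gripper":0.0},
  {"slide":[-1.5,0.5,63],"roll":0,"gripper":0.0},
], newtons=20)

```text
clock: 8.83
position: [0.5766, -0.1991, 0.1264]
ee_rot: [2.063, 2.369, 0.001]
force: [0.2, 0.7, -0.6]
width: 0.397
```

>>> jog_arm([
  {"slide":[0,0,0],"roll":0,"gripper":0},
  {"slide":[0,0,0],"roll":0,"gripper":0},
  {"slide":[0,0,0],"roll":0,"gripper":0},
  {"slide":[0,0,0],"roll":0,"gripper":0},
  {"slide":[0,0,0],"roll":0,"gripper":0},
  {"slide":[0,0,0],"roll":0,"gripper":0},
  {"slide":[0,0,0],"roll":0,"gripper":0},
  {"slide":[0,0,0],"roll":0,"gripper":0},
  {"slide":[0,0,0],"roll":0,"gripper":0},
  {"slide":[0,0,0],"roll":0,"gripper":0},
], newtons=25)

```text
clock: 9.67
position: [0.5762, -0.1991, 0.1257]
ee_rot: [-2.063, -2.369, 0.0]
force: [-2.1, 0.3, 0.7]
width: 0.111
```

```bash
python3 - <<'E'
from h import *
plan([.576,-.1965,.125],8)
E
```

```text
t9.67 pos [ 0.5762 -0.1991  0.1257] x [-0.137  0.991  0.   ] y [ 0.991  0.137 -0.   ] yawy 7.9 tilt [-0.  0. -1.] q [-0.14  0.55  0.58  1.76 -0.37  0.93  0.72] F [-2.1   0.34  0.7 ] w 0.111
slide [2.6 0.1 0.7] roll -0.002 alt 3.140
```

>>> jog_arm([
  {"slide":[0,0,0],"roll":0,"gripper":0},
  {"slide":[1,0,0],"roll":-0.08,"gripper":0},
  {"slide":[1,0,0],"roll":-0.16,"gripper":0},
  {"slide":[1,0,0],"roll":-0.24,"gripper":0},
  {"slide":[1,0,0],"roll":-0.32,"gripper":0},
  {"slide":[1,0,0],"roll":-0.4,"gripper":0},
  {"slide":[1,0,0],"roll":-0.48,"gripper":0},
  {"slide":[1,0,0],"roll":-0.56,"gripper":0},
  {"slide":[1,0,0],"roll":-0.62,"gripper":0},
  {"slide":[1,0,0],"roll":-0.66,"gripper":0},
], newtons=40)

```text
clock: 10.5
position: [0.5776, -0.1982, 0.1258]
ee_rot: [1.178, 2.91, 0.001]
force: [5.6, -1.4, -4.0]
width: 0.107
```

>>> jog_arm([
  {"slide":[0,0,0],"roll":-0.02,"gripper":0},
  {"slide":[0,0,0],"roll":-0.04,"gripper":0},
  {"slide":[0,0,0],"roll":-0.04,"gripper":0},
  {"slide":[0,0,0],"roll":-0.04,"gripper":0},
  {"slide":[0,0,0],"roll":-0.04,"gripper":0},
  {"slide":[0,0,0],"roll":-0.04,"gripper":0},
  {"slide":[0,0,0],"roll":-0.04,"gripper":0},
  {"slide":[0,0,0],"roll":-0.04,"gripper":0},
  {"slide":[0,0,0],"roll":-0.04,"gripper":0},
  {"slide":[0,0,0],"roll":-0.04,"gripper":0},
])

```text
clock: 11.33
position: [0.5777, -0.1981, 0.1258]
ee_rot: [1.124, 2.931, 0.0]
force: [6.2, -1.6, -4.4]
width: 0.107
```

```bash
python3 - <<'E'
from h import *
import pickle
s,R=state()
im=arm.get_image("wrist");cv2.imwrite("pics/w5.png",im["frame"]);pickle.dump((im,s),open("w5.pkl","wb"))
im=arm.get_image("scene");cv2.imwrite("pics/s5.png",cv2.resize(im["frame"][190:370,150:390],(800,600),interpolation=cv2.INTER_CUBIC));pickle.dump(im,open("s5.pkl","wb"))
im=arm.get_image("top");cv2.imwrite("pics/t5.png",cv2.resize(im["frame"][100:270,270:440],(600,600),interpolation=cv2.INTER_CUBIC));pickle.dump(im,open("t5.pkl","wb"))
E
```

```text
t11.33 pos [ 0.5777 -0.1981  0.1258] x [-0.743  0.669 -0.002] y [0.669 0.743 0.001] yawy 48.0 tilt [ 0.003 -0.001 -1.   ] q [-0.02  0.52  0.39  1.75 -0.24  0.91  1.3 ] F [ 6.18 -1.58 -4.4 ] w 0.107
```

View pics/w5.png

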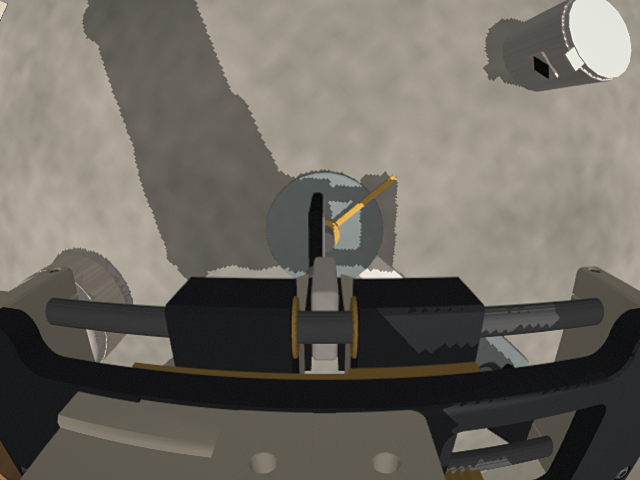

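View pics/s5.png

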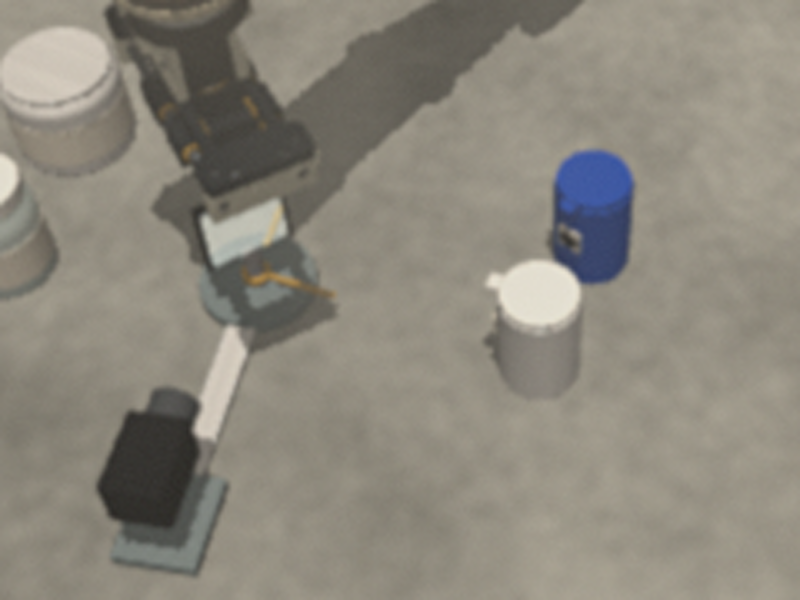

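View pics/t5.png

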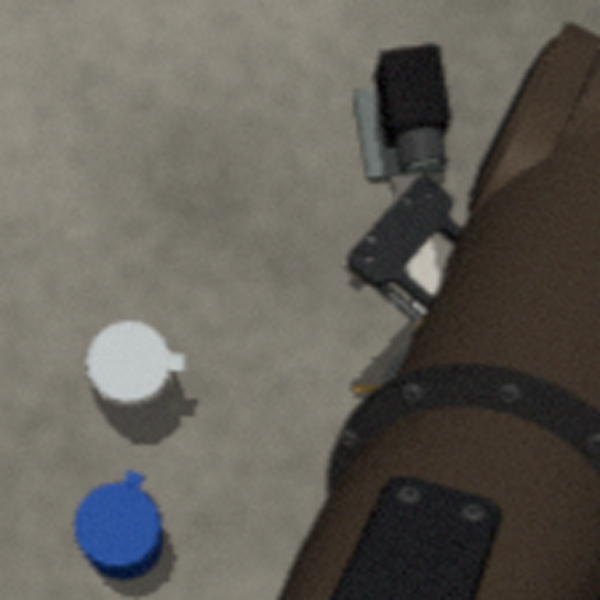

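```bash
python3 - <<'E'
from h import *
import pickle
im,s=pickle.load(open("w5.pkl","rb"))
hsv=cv2.cvtColor(im["frame"],cv2.COLOR_BGR2HSV)
m=(hsv[...,0]>10)&(hsv[...,0]<28)&(hsv[...,1]>130);m[:160]=0;m[250:]=0;m[:,:300]=0;m[:,420:]=0
q=np.argwhere(m)[:,::-1];P=np.array([wray(im,u,v,s,.018) for u,v in q])[:,:2]
piv=np.array([.5765,-.197]);r=np.linalg.norm(P-piv,axis=1);N=P[r>.025]
vx,vy,x0,y0=cv2.fitLine(N.astype(np.float32),cv2.DIST_HUBER,0,.0001,.0001).ravel()
if vy<0:vx,vy=-vx,-vy
print(len(N),"needle bearing",np.degrees(np.arctan2(vy,vx)),"pt",x0,y0,"tip",P[np.argmax(r)],r.max())
c=wray(im,599,38,s,.094)
T=pickle.load(open("t5.pkl","rb"))
fr=T["frame"].astype(int);w=(fr.min(-1)>130);w[:185]=0;w[220:]=0;w[:,:290]=0;w[:,330:]=0
w=cv2.morphologyEx(w.astype(np.uint8),cv2.MORPH_OPEN,cv2.getStructuringElement(cv2.MORPH_ELLIPSE,(7,7)))
mo=cv2.moments(w,True);ct=px2plane(T,mo["m10"]/mo["m00"],mo["m01"]/mo["m00"],.094);print("tin top",ct,2*np.sqrt(mo["m00"]/np.pi))
ctab=px2plane(T,270+176/600*170,100+361/600*170,.093);print("tab",ctab)
M=wray(im,541,67,s,.052)
print("tin wrist",c,"mark ray",M)
for mk in (M[:2],ct[:2]+[-.001,-.032],np.array([.5805,.002])):
    n=np.array([vx,vy])
    for p in(piv,np.array([x0,y0])):
        d=mk-p;print(mk.round(4),"bearing",np.degrees(np.arctan2(d[1],d[0])).round(2),"in sight x %.4f y %.4f"%(d@n,n[0]*d[1]-n[1]*d[0]))
i=im["frame"];cv2.imwrite("pics/w5c.png",cv2.resize(i[150:300,250:450],(800,600)))
cv2.imwrite("pics/w5d.png",cv2.resize(i[0:120,480:640],(800,600)))
E
```

```text
311 needle bearing 87.821266 pt 0.5770146 -0.15176168 tip [ 0.57833263 -0.13030641] 0.06671876000439841
tin top [0.5819751  0.03129465 0.094     ] 23.96311821686732
tab [ 0.58098525 -0.0014899   0.093     ]
tin wrist [0.58126109 0.02861106 0.094     ] mark ray [0.58036064 0.00104573 0.052     ]
[0.5804 0.001 ] bearing 88.88 in sight x 0.1980 y 0.0037
[0.5804 0.001 ] bearing 88.75 in sight x 0.1528 y 0.0025
[ 0.581  -0.0007] bearing 88.69 in sight x 0.1963 y 0.0030
[ 0.581  -0.0007] bearing 88.5 in sight x 0.1511 y 0.0018
[0.5805 0.002 ] bearing 88.85 in sight x 0.1990 y 0.0036
[0.5805 0.002 ] bearing 88.7 in sight x 0.1538 y 0.0024
```

View pics/w5c.png

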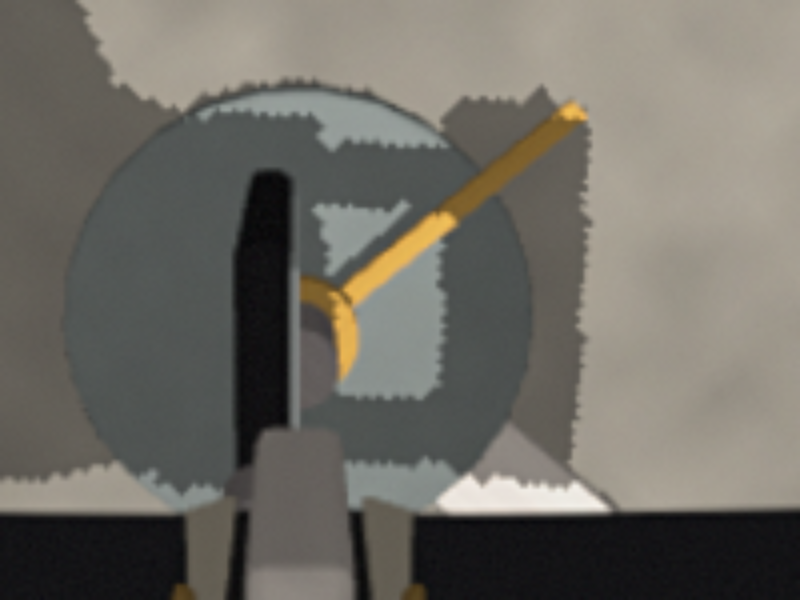

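View pics/w5d.png

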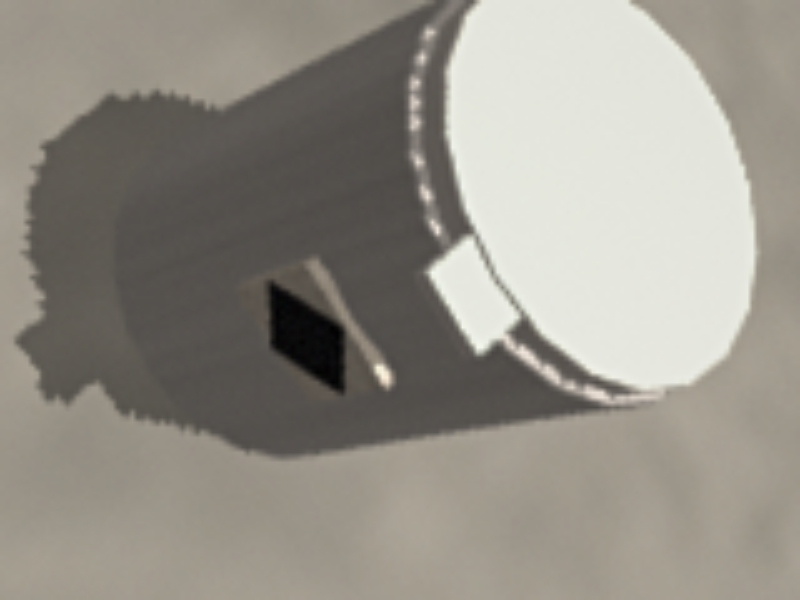

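The needle points within about 3 mm of the mark, where 17 mm is allowed. The tin is upright, untouched and about 4 mm from its start, and the tab is held still. Handing in.

```bash
python3 - <<'E'
from h import *
s,R=state();print(np.abs(s["dq"]).max());print(arm.sign_off())
E
```

```text
t11.48 pos [ 0.5777 -0.1981  0.1258] x [-0.743  0.669 -0.002] y [0.669 0.743 0.001] yawy 48.0 tilt [ 0.003 -0.001 -1.   ] q [-0.02  0.52  0.39  1.75 -0.24  0.91  1.3 ] F [ 5.05 -0.37 -3.74] w 0.103
0.0008344552157523236
the job is handed in; nothing more can be done
None
```

I turned the white-lidded tin about 68° clockwise where it stood and let it go. Then I pinched the mirror tab at 40 N, swung it about 40° (0.70 rad) counter-clockwise and handed in at 11.5 s while still holding it. The hand-in reports no verdict.

Last checks:
- **Tin facing:** the mark points about -91°, and the mirror's pivot is about 2 mm off the line out of the mark (50 mm allowed).
- **Tin position:** it stands upright and untouched, roughly 4 mm from its start (40 mm allowed).
- **Line of sight:** the needle bears 87.8° and the mark 88.5–88.9°, so the line passes about 2–4 mm from the mark (17 mm allowed).
- **Grip:** the fingers are closed on about 10 mm, the tab's thickness, and the arm is still.
- **Other things on the bench:** the last pictures show the blue tin, big tin and jar where they were. I did not re-measure the book or the scraper, but the arm only passed above them and I saw no contact force.

Disagreements between measurements: the camera and arm readings differed by 2–3 mm for the tin's centre and the pivot, well inside the tolerances. The wrist force at the end was about 6 N, with nothing showing in the pictures to suggest a collision.

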